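# Find the full carton by feel and dock it

## Robot

A 7-joint arm with a two-finger parallel gripper is mounted at the origin on the work surface. World frame = base frame: x ahead of the robot, y to its left, z up, the work surface at z = 0. Lengths are in m, angles in rad, forces in N, time in s.
With the tool pointing down it reaches from about 0.4 to 0.85 m from the base axis. Payload 4.5 kg.
Tool frame: the origin (TCP) lies midway between the tips of the shut fingers; the grasp point (between the pads) lies 19 mm behind it; z points along the fingers, y is the line along which they close (so a half turn about z gives the same grasp; the last joint's range is limited). The gripper opens to 88 mm and grips with 3 to 60 N. Pads are 18 mm wide; open, the fingers measure 123 mm over their backs; the gripper's body (75 mm by 187 mm) begins 45 mm behind the grasp point.
Start: joints at [1.333, 0.689, -0.195, 1.565, 0.157, 0.902, -0.215], TCP at [0.168, -0.602, 0.239] pointing down, gripper open.
Joint ranges: [-3.01, 3.01], [-0.46, 2.08], [-1.47, 1.51], [0.13, 2.56], [-1, 4.14], [0.04, 2.09], [-2.66, 2.66]. Speed limits (rad/s): [2.57, 2.57, 3.14, 3.14, 3.14, 3.14, 3.14].

## Interface

Orientations are given as a unit quaternion [x, y, z, w].
In Python, from plant import sensors, eyes, finish_job gives the robot as it stands.
- The arm moves only by the tool send_rows, never from a script. Its argument "rows" is text: rows parted by semicolons, each of 4 numbers parted by spaces: the shift along the tool's x, y, z normalised to -1 to 1, where 1 is 30 cm, then the turn about the tool's z normalised to -1 to 1, where 1 is 2 pi rad. A call has 1 to 10 rows; each row is the pose to reach, as a shift and turn from the pose commanded when the call began, along the tool's axes at that moment, turning the shorter way round; what a row does not reach only later rows make up. A row lasts 1/12 s, in which the tool goes at most 41.7 mm and 7.16 degrees, less where a joint would pass 70% of its speed; a pose out of reach is approached as far as the arm can. A call with a number of a shift or a turn outside -1 to 1 is refused whole. A call with a gripper value outside its range is refused whole. "jaw" is the closure, from -1 (fully open) to 1 (shut), set as the call begins (left out, the last holds). The fingers move at their own pace and stop on an object; "force" is the grip in N (left out, the last holds). Time passes only in rows, so rows that repeat a pose let the fingers close. It gives the time, the measured TCP pose, the force, the opening and the grip force at its end, in the units of the state.
- sensors.get_state(): the state, without advancing time (a new reading comes with each control period).
- eyes.snapshot(name): name is "side" or "top"; returns (picture, depth): 400x640x3 uint8, red, green, blue; 400x640 float32, m along the optical axis (not along the pixel's ray), 0 where there is no reading.
- eyes.calibration(name): a dict with "fov_y" (degrees; the focal length in pixels is half the picture's height over the tangent of half this angle, whatever the lens; pixels are square), "cx", "cy" (the principal point, pixels), "world_from_camera" (4x4, takes a point from camera to world coordinates). Camera axes: x right, y down, z forward; pixel columns grow to the right and rows downward; lengths in m; the calibration is good to about 2 mm. A picture is of the moment at which its call begins. calibration takes no time and is no camera call.
- finish_job(): hands the job in; it is judged then, once.
The state is a dict: "clock": time; "q": joint angles; "qd": joint speeds; "joint_torque": joint torques, N m; "tool_pos": TCP position; "eef_rot": TCP orientation; "contact_force": force on the tool from outside, world axes, zero at the start; "moment": the same for the moment, N m; "opening": opening from 0.0 (shut) to 1.0 (fully open); "finger_force": force on a finger pad.
Only numpy, scipy, OpenCV 4.12 (cv2) and the standard library are available. Lean on these libraries where they do the work, as an engineer would, in place of code of your own. Each camera call takes 0.05 s, during which the arm holds its last target. There are 200 camera calls.

## Task

One of the three look-alike cartons in the rack on the clinic counter is still full, the other two are empty: feel with a light push which one is heavy. Slide the full one gently along its lane until it is fully home against the back stop, leave the two empty ones about where they stand, well short of the stop, and slide the steel retainer along the front rail until it is centred before the full carton's lane. Leave everything else on the counter alone.

Things in the scene. Friction and masses are not known exactly. Their poses are not given: they have to be found in the camera images.
- rack: Fixed aluminium carton rack, 280 mm deep (x), 368 mm wide (y). Origin on the counter; x runs along the lanes to the back stop, away from the robot, y to the left. Floor 4 mm thick. Dividers 8 mm thick, 38 mm tall, x = -120 to 115 mm, at y = 180, 90, 0, -90, -180 mm. From left to right: parking bay (y = 135), left (45), middle (-45) and right (-135) carton lane, each 82 mm wide.
- back_stop (a point): Middle of the top edge of the rack's back stop, a wall 55 mm tall across all lanes; this point is on its face, at x = 115 mm in the rack's frame.
- rail_mid (a point): Point on top of the front rail, in the middle of the rack's width: rail 10 mm tall and 22 mm wide, along y at x = -146 mm in the rack's frame, before the lanes' mouths.
- retainer (a joint): Slide of the steel retainer along the front rail, m: 0 when centred before the parking bay, growing as it moves to the right (rack's -y); 0.09, 0.18, 0.27: centred before the left, middle, right carton lane. Range -0.03 to 0.29; about 1.5 N slides it and it stays where left. It starts before the parking bay.
- retainer_top (a point): Middle of the top edge of the retainer, a plain upright steel plate 60 mm wide (along the rail), 10 mm thick, its top 51 mm above the counter; below 19 mm it has a foot 26 mm thick.
- carton_left: The carton in the left lane: closed pale carton, 110 mm long (x, along the lane), 76 mm wide, 46 mm tall; the three look the same. Origin: centre of its underside, x to the back stop. It starts 50 to 80 mm short of the stop. A full carton weighs 0.4 to 0.65 kg, an empty one about 0.08 kg; only the weight tells them apart.
- home_left (a point): Where the origin of the carton in the left lane is when it is fully home against the back stop (axes as the rack's).
- carton_middle: The carton in the middle lane: closed pale carton, 110 mm long (x, along the lane), 76 mm wide, 46 mm tall; the three look the same. Origin: centre of its underside, x to the back stop. It starts 50 to 80 mm short of the stop. A full carton weighs 0.4 to 0.65 kg, an empty one about 0.08 kg; only the weight tells them apart.
- home_middle (a point): Where the origin of the carton in the middle lane is when it is fully home against the back stop (axes as the rack's).
- carton_right: The carton in the right lane: closed pale carton, 110 mm long (x, along the lane), 76 mm wide, 46 mm tall; the three look the same. Origin: centre of its underside, x to the back stop. It starts 50 to 80 mm short of the stop. A full carton weighs 0.4 to 0.65 kg, an empty one about 0.08 kg; only the weight tells them apart.
- home_right (a point): Where the origin of the carton in the right lane is when it is fully home against the back stop (axes as the rack's).
- jar: Bystander. White-capped jar, 52 mm across, 62 mm tall, standing in the parking bay of the rack; origin at the centre of its underside.
- spray: Bystander. Round bottle, 64 mm across, 170 mm tall, left of the rack; origin at the centre of its underside.
- cup: Bystander. Steel cup, 72 mm across the rim, 70 mm tall, left of the rack; origin at the centre of its underside.
- syringe_a: Bystander. Large clear syringe, about 170 mm long, lying on the white platter to the right; origin under its middle.
- syringe_b: Bystander. A second such syringe on the platter.
- syringe_c: Bystander. A third such syringe, lying on the counter left of the rack, 28 mm tall; origin under its middle.
Mind the look-alikes: they are no part of the job. What is shaped like the carton_left but purple is not meant.

How it is judged:
At the end, for the whole second after the job is handed in: The full carton (it rests on the rack with more than 3 N) is within 5 mm of its home against the back stop; each of the two empty ones is still at least 25 mm short of its own home; all three lie flat in their lanes, at rest; the retainer is centred before the full carton's lane within 15 mm (((contact force between carton_left and rack above 3 N and x of carton_left in the frame of home_left above -0.005 m and value of joint retainer between 0.075 and 0.105 m and x of carton_middle in the frame of home_middle below -0.025 m and x of carton_right in the frame of home_right below -0.025 m) or (contact force between carton_middle and rack above 3 N and x of carton_middle in the frame of home_middle above -0.005 m and value of joint retainer between 0.165 and 0.195 m and x of carton_left in the frame of home_left below -0.025 m and x of carton_right in the frame of home_right below -0.025 m) or (contact force between carton_right and rack above 3 N and x of carton_right in the frame of home_right above -0.005 m and value of joint retainer between 0.255 and 0.285 m and x of carton_left in the frame of home_left below -0.025 m and x of carton_middle in the frame of home_middle below -0.025 m)) and linear speed of each of carton_left, carton_middle, carton_right below 0.01 m/s and y of carton_left in the frame of home_left between -0.012 and 0.012 m and angle between each of carton_left, carton_middle, carton_right's own z axis and vertical below 0.05 rad and y of carton_middle in the frame of home_middle between -0.012 and 0.012 m and y of carton_right in the frame of home_right between -0.012 and 0.012 m); the robot touches nothing.
It fails at once if a carton is pushed with more than 40 N (contact force between any of carton_left, carton_middle, carton_right and the arm above 40 N or contact force between any of carton_left, carton_middle, carton_right and the fingers above 40 N).
It fails at once if another thing on the counter is moved by more than 30 mm (distance of any of jar, spray, cup, syringe_a, syringe_b, syringe_c from where it was at the start of the episode above 0.03 m).
It also fails if it takes over 64 s, if anything falls off the work surface, if the arm or the gripper's body presses on something with over 40 N, if the wrist force passes 120 N, or if a joint passes its speed limit or range.

## Working session

There is one attempt and no reset: what is moved stays moved. The work goes in short steps, Python scripts to look and compute and a tool call to move; the robot and the scene stay as the last step left them, time stands still between calls to the robot, and variables do not carry over. Pictures are saved under pics/ and viewed, at most 10 in all, crops included, and the job is handed in when it is done.

Besides the shell and the picture viewer there is one more tool, called as name(argument=value, ...) on one line, values as JSON. send_rows: Moves the arm, as the interface text tells. Scaled input: -1 to 1 covers 30 cm each way for a shift and 2 pi rad each way for a turn. Its arguments: {"type":"object","properties":{"rows":{"type":"string"},"jaw":{"type":"number"},"force":{"type":"number"}},"required":["rows"]}

```bash
mkdir -p pics; ls
cat > h.py <<'E'
import numpy as np, cv2
from plant import sensors, eyes, finish_job
def cam(n):
    c=eyes.calibration(n); f=200/np.tan(np.radians(c["fov_y"])/2); return c,f,np.array(c["world_from_camera"])
def cloud(n,d):
    c,f,T=cam(n); v,u=np.mgrid[:400,:640]
    P=np.stack([(u-c["cx"])/f*d,(v-c["cy"])/f*d,d,np.ones_like(d)],-1)
    W=(P@T.T)[...,:3]; W[d==0]=np.nan; return W
E
python3 - <<'E'
from h import *
for n in("top","side"):
    p,d=eyes.snapshot(n); cv2.imwrite(f"pics/{n}.png",p[...,::-1]); np.savez(f"{n}.npz",p=p,d=d)
    c,f,T=cam(n); print(n,c,f,(d>0).mean())
print(sensors.get_state())
E
```

```text
pics
top {'fov_y': 47.60781308330271, 'cx': 325.3740017512228, 'cy': 195.52325715829528, 'world_from_camera': array([[-0.02867885, -0.99574132,  0.08761709,  0.41008908],
       [-0.99956209,  0.02792844, -0.00977882, -0.02531957],
       [ 0.00729017, -0.08785916, -0.99610623,  1.24002976],
       [ 0.        ,  0.        ,  0.        ,  1.        ]])} 453.3769788467597 0.996109375
side {'fov_y': 52.7384641282158, 'cx': 327.1711445752039, 'cy': 190.45378137300142, 'world_from_camera': array([[-0.96555474, -0.14107176,  0.21863854,  0.24020897],
       [-0.25931707,  0.59087925, -0.76394788,  1.02279466],
       [-0.02141751, -0.7943302 , -0.60710857,  0.91243592],
       [ 0.        ,  0.        ,  0.        ,  1.        ]])} 403.44122371798414 0.99586328125
{'clock': 0.1, 'q': array([ 1.33278616,  0.68986486, -0.19453133,  1.56622573,  0.15730624,
        0.90249514, -0.21506978]), 'qd': array([ 1.26851442e-05, -2.98447260e-03, -1.33267059e-03, -2.38102169e-03,
        1.58219097e-04,  1.90798779e-04, -1.20594624e-03]), 'joint_torque': array([-1.98702117e-03, -5.28499246e+01, -1.27093982e+00, -1.53837419e+01,
       -5.25136746e-02,  1.99934999e-03,  5.26840745e-05]), 'tool_pos': array([ 0.16761059, -0.60152826,  0.23801633]), 'eef_rot': array([ 9.90770843e-01,  1.35545178e-01, -1.66258472e-04, -7.83134799e-04]), 'contact_force': array([-0.71980708, -0.67677536, -0.29391736]), 'moment': array([-0.0005191 ,  0.05477553,  0.00938828]), 'finger_force': 0.0, 'opening': 0.9981864003223874}
```

View pics/top.png

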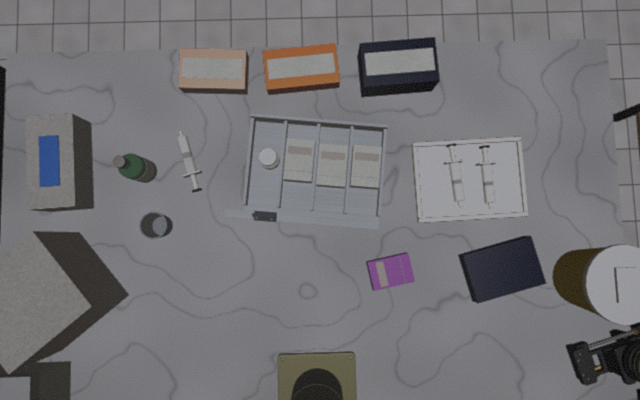

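View pics/side.png

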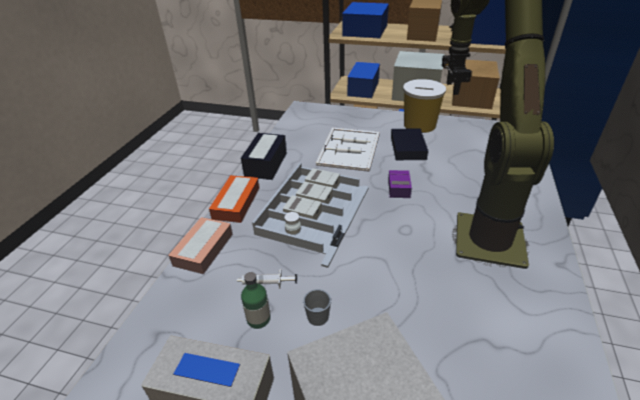

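The top view shows the rack around (315,172), with cartons at (299,160), (333,165) and (366,166), the jar at (268,158) and the retainer at (264,216). A purple decoy lies at (391,271), outside the rack. The side view shows the same layout: cartons around (312,193), retainer at (337,238), decoy at (400,183). The three pale cartons in the lanes fit the description. Next I'll measure them and make an enlarged crop.

```bash
cat > meas.py <<'E'
from h import *
from scipy.optimize import minimize
def fit(W):
    P=W.reshape(-1,3); P=P[np.isfinite(P).all(1)]
    P=P[(P[:,0]>.3)&(P[:,0]<.8)&(P[:,1]>-.3)&(P[:,1]<.3)]
    return P
if __name__=="__main__":
    t=np.load("top.npz"); s=np.load("side.npz")
    Wt=cloud("top",t["d"]); Ws=cloud("side",s["d"])
    for (n,W,pts) in (("top",Wt,[(299,160),(333,165),(366,166),(268,158),(264,216),(391,271),(320,121),(250,120),(386,126),(245,214),(381,222),(300,219),(315,200),(350,300),(282,200),(318,290)]),("side",Ws,[(302,207),(316,192),(323,178),(291,217),(337,238),(400,183),(380,250)])):
        for u,v in pts: print(n,(u,v),np.round(np.nanmedian(W[v-1:v+2,u-1:u+2].reshape(-1,3),0),4))
    p=t["p"][105:235,225:400]; cv2.imwrite("pics/crop.png",cv2.resize(p,None,fx=4.4,fy=4.4,interpolation=cv2.INTER_CUBIC)[...,::-1])
    # height map along rows
    for v in (160,): print(v,np.round(Wt[v,240:392,2]*1000).astype(int))
E
python3 meas.py
```

```text
top (299, 160) [0.6113 0.0302 0.0513]
top (333, 165) [ 0.5954 -0.0595  0.049 ]
top (366, 166) [ 0.5901 -0.147   0.0492]
top (268, 158) [0.6159 0.1107 0.0655]
top (264, 216) [0.4654 0.1251 0.0523]
top (391, 271) [ 0.3128 -0.2027  0.046 ]
top (320, 121) [ 0.7142 -0.0284  0.0543]
top (250, 120) [7.331e-01 1.662e-01 2.000e-04]
top (386, 126) [ 0.6954 -0.2036  0.0555]
top (245, 214) [0.4741 0.1813 0.0107]
top (381, 222) [ 0.4423 -0.1875 -0.0007]
top (300, 219) [0.4564 0.0332 0.0101]
top (315, 200) [ 0.5073 -0.0088  0.0051]
top (350, 300) [ 0.2351 -0.0957 -0.    ]
top (282, 200) [0.5102 0.0814 0.0051]
top (318, 290) [ 0.2641 -0.0103 -0.    ]
side (302, 207) [0.6096 0.044  0.0485]
side (316, 192) [ 0.5873 -0.0472  0.0474]
side (323, 178) [ 0.5863 -0.1363  0.0478]
side (291, 217) [0.6224 0.1165 0.0633]
side (337, 238) [0.4642 0.1481 0.0365]
side (400, 183) [ 0.3084 -0.1711  0.0459]
side (380, 250) [ 0.3303  0.1305 -0.0016]
160 [ 0  1 -8 -2 -1  2 -1 42 37 41 34 14  4  7  4  3  6  1  8  5 69 67 65 64
 63 67 69 68 68 66 70 63 66 63 65 65 53 38 34 21  5 39 36 36 14 48 50 51
 48 53 51 47 52 51 48 48 55 52 50 49 53 49 48 48 50 51 52 49 50 51 48 48
 51 42 35 37 38 35 48 49 47 46 45 51 51 54 50 53 49 51 47 51 53 53 47 49
 51 49 48 46 46 52 51 48 52 50 49  3 38 41 41  3 51 53 45 53 51 48 49 50
 52 51 51 47 48 48 51 45 49 51 50 52 48 54 51 49 49 53 52 50 51 26 42 38
 37  0  1 -1 -5  1 -2 -3]
```

View pics/crop.png

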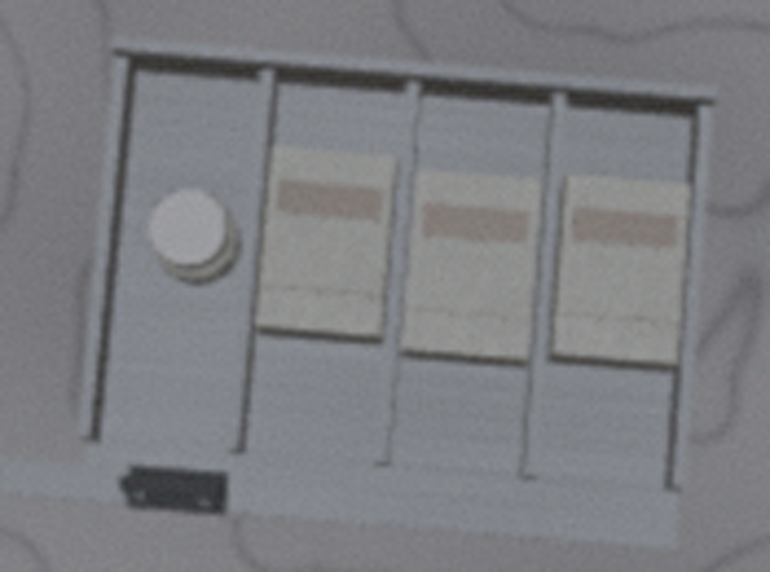

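The crop confirms three identical pale cartons in lanes 2–4 and a dark retainer plate at crop (175,490), before the parking bay with the jar. Now I'll fit the height map for the rack pose, the carton gaps and the retainer.

```bash
cat > fitr.py <<'E'
from h import *
from scipy.optimize import differential_evolution
def model(q,P):
    x0,y0,a,g1,g2,g3,s=q; c,sn=np.cos(a),np.sin(a)
    dx,dy=P[:,0]-x0,P[:,1]-y0; x=c*dx+sn*dy; y=-sn*dx+c*dy
    h=np.zeros(len(P)); 
    h[(x>-.135)&(x<.12)&(abs(y)<.184)]=.004
    h[(abs(x+.146)<.011)&(abs(y)<.184)]=.010
    for Y in(.18,.09,0,-.09,-.18): h[(x>-.12)&(x<.115)&(abs(y-Y)<.004)]=.038
    h[(x>.115)&(x<.123)&(abs(y)<.184)]=.055
    for Y,g in((.045,g1),(-.045,g2),(-.135,g3)): h[(abs(x-(.06-g))<.055)&(abs(y-Y)<.038)]=.05
    h[(abs(x+.146)<.005)&(abs(y-(.135-s))<.03)]=.051
    bad=((abs(y-.135)<.04)&(x>-.11)&(x<.11))|(x<-.19)|(x>.16)|(y>.2)|(y<-.22)|((abs(x+.146)<.011)&(abs(y)>.17))
    return h,~bad,x,y
def run(n,d):
    P=cloud(n,d).reshape(-1,3); P=P[np.isfinite(P).all(1)]
    P=P[(abs(P[:,0]-.57)<.22)&(abs(P[:,1]+.01)<.25)&(P[:,2]<.08)]
    def cost(q):
        h,m,x,y=model(q,P); e=np.minimum(abs(h-P[:,2]),.02); return e[m].mean()
    r=differential_evolution(cost,[(.54,.62),(-.05,.03),(-.15,.15),(.0,.1),(.0,.1),(.0,.1),(-.03,.29)],seed=1,maxiter=120,popsize=12,tol=1e-6)
    return r.x,r.fun
if __name__=="__main__":
    for n in("top","side"): print(n,*[np.round(v,4) for v in run(n,np.load(n+".npz")["d"])])
E
time python3 fitr.py
```

```text
top [ 0.5986 -0.0118 -0.1127  0.0503  0.0567  0.0515  0.0118] 0.0032
side [ 0.5467 -0.0283 -0.1243  0.0016  0.004   0.      0.1363] 0.0071
real	0m27.254s
user	0m27.447s
sys	0m0.296s
```

```bash
cat > chk.py <<'E'
from fitr import *
d=np.load("top.npz")["d"]; W=cloud("top",d)
for b in((590,250,640,320),(470,245,540,295),(375,258,410,285)):
    w=W[b[1]:b[3],b[0]:b[2]].reshape(-1,3); w=w[w[:,2]>.03]; print(b,np.round(np.percentile(w,[2,50,98],axis=0),3).tolist())
q=[.5986,-.0118,-.1127,.05,.05,.05,.01]
P=W.reshape(-1,3);P=P[np.isfinite(P).all(1)&(abs(P[:,0]-.6)<.25)&(abs(P[:,1])<.27)]
h,m,x,y=model(q,P)
for Y in(.045,-.045,-.135):
    k=(abs(y-Y)<.028)&(P[:,2]>.040)&(x<.1)&(x>-.12); print("carton",Y,np.round(np.percentile(x[k],[1,99]),4)); 
    k=(abs(x+.0)<.04)&(P[:,2]>.044)&(abs(y-Y)<.042); print("  y",np.round(np.percentile(y[k],[1,99]),4), P[k,2].mean().round(4))
k=(abs(x+.146)<.02)&(P[:,2]>.03); print("ret x,y",np.round(np.percentile(x[k],[2,50,98]),4),np.round(np.percentile(y[k],[2,50,98]),4),np.percentile(P[k,2],90))
k=(P[:,2]>.046)&(x>.1)&(x<.15); print("stop x",np.round(np.percentile(x[k],[1,50,99]),4),np.round(np.percentile(y[k],[0.5,99.5]),4))
for Y in(.18,.09,0,-.09,-.18):
    k=(abs(y-Y)<.01)&(x>-.115)&(x<-.06)&(P[:,2]>.025); print("div",Y,np.round(np.median(y[k]),4),k.sum())
k=(P[:,2]>.02)&(P[:,2]<.045)&(abs(abs(y)-.18)<.01)&(x<0); print("div xmin",np.round(np.percentile(x[k],2),4))
# straight ahead: lateral drift of dividers
def tr(p):
    a=q[2];dx,dy=p[0]-q[0],p[1]-q[1];return np.cos(a)*dx+np.sin(a)*dy,-np.sin(a)*dx+np.cos(a)*dy
print("tcp in rack",np.round(tr(sensors.get_state()["tool_pos"]),4))
E
python3 chk.py
```

```text
(590, 250, 640, 320) [[0.204, -0.751, 0.174], [0.281, -0.695, 0.189], [0.355, -0.641, 0.199]]
(470, 245, 540, 295) [[0.249, -0.586, 0.04], [0.308, -0.498, 0.045], [0.368, -0.413, 0.05]]
(375, 258, 410, 285) [[0.28, -0.249, 0.042], [0.313, -0.205, 0.046], [0.346, -0.161, 0.051]]
carton 0.045 [-0.045   0.0633]
  y [0.0072 0.0816] 0.0501
carton -0.045 [-0.0517  0.057 ]
  y [-0.0823 -0.0077] 0.05
carton -0.135 [-0.0468  0.0622]
  y [-0.1721 -0.0975] 0.0502
ret x,y [-0.1536 -0.1468 -0.1415] [0.0934 0.1231 0.153 ] 0.05351541787592242
stop x [0.1138 0.1178 0.1233] [-0.1807  0.1822]
div 0.18 0.179 77
div 0.09 0.0888 73
div 0 -0.0004 64
div -0.09 -0.0896 65
div -0.18 -0.1793 73
div xmin -0.1187
tcp in rack [-0.3619 -0.6345]
```

send_rows(rows="0.1 -0.08 0 0.015;0.2 -0.17 0 0.03;0.3 -0.26 0 0.045;0.4 -0.35 0 0.0613;0.5 -0.44 0 0.0613;0.6 -0.53 0 0.0613;0.7 -0.615 0 0.0613;0.7 -0.615 0 0.0613;0.7 -0.615 0 0.0613;0.7 -0.615 0 0.0613", jaw=1, force=20)

```text
clock: 0.93
tool_pos: [0.3202, -0.3685, 0.2387]
eef_rot: [0.998, -0.057, -0.0, 0.0]
contact_force: [0.4, -0.8, 0.1]
opening: 0.268
finger_force: 0.0
```

```bash
cat > st.py <<'E'
import numpy as np
from plant import sensors
from scipy.spatial.transform import Rotation as R
q=[.5986,-.0118,-.1127]; s=sensors.get_state(); p=s["tool_pos"]; Rr=R.from_euler("z",q[2])
M=R.from_quat(s["eef_rot"]); x=M.as_matrix()[:,0]
print("t",s["clock"],"rack xyz",np.round(Rr.inv().apply(p-np.array([q[0],q[1],0])),4),"yaw err",np.arctan2(x[1],x[0])-q[2],"F rack",np.round(Rr.inv().apply(s["contact_force"]),2),"open",s["opening"],"tilt",np.round(M.as_matrix()[:,2],3))
E
python3 st.py
```

```text
t 0.9333 rack xyz [-0.2366 -0.3857  0.2387] yaw err -0.0007782891352777904 F rack [ 0.44 -0.71  0.09] open 0.26820585640184585 tilt [-0.001 -0.001 -1.   ]
```

send_rows(rows="0.06 -0.12 0 0;0.12 -0.24 0 0;0.18 -0.36 0.1 0;0.24 -0.48 0.2 0;0.30 -0.6 0.25 0;0.36 -0.72 0.3 0;0.422 -0.836 0.35 0;0.422 -0.836 0.45 0;0.422 -0.836 0.5 0;0.422 -0.836 0.5 0")

```text
clock: 1.77
tool_pos: [0.4735, -0.1332, 0.0855]
eef_rot: [0.998, -0.057, -0.003, -0.0]
contact_force: [-0.4, -1.2, -0.5]
opening: 0.004
finger_force: 0.0
```

send_rows(rows="0 0 0.07 0;0 0 0.14 0;0 0 0.2 0;0 0 0.2 0;0 0 0.2 0;0 0 0.2 0")

```text
clock: 2.27
tool_pos: [0.475, -0.1348, 0.03]
eef_rot: [0.998, -0.058, 0.001, 0.001]
contact_force: [0.6, -0.3, 0.0]
opening: 0.003
finger_force: 0.0
```

```bash
python3 st.py
```

```text
t 2.2667 rack xyz [-0.109  -0.1362  0.03  ] yaw err -0.0031762010162452864 F rack [ 0.61 -0.22  0.04] open 0.0029452232406302977 tilt [ 0.001 -0.001 -1.   ]
```

send_rows(rows="0.04 0 0 0;0.08 0 0 0;0.12 0 0 0;0.143 0 0 0;0.143 0 0 0;0.143 0 0 0")

```text
clock: 2.77
tool_pos: [0.5174, -0.1383, 0.0295]
eef_rot: [0.998, -0.057, 0.0, 0.0]
contact_force: [-0.8, 0.1, 0.7]
opening: 0.004
finger_force: 0.0
```

send_rows(rows="0.007 0 0 0;0.014 0 0 0")

```text
clock: 2.93
tool_pos: [0.5206, -0.1385, 0.0289]
eef_rot: [0.998, -0.057, -0.001, 0.0]
contact_force: [-1.0, -1.1, -0.1]
opening: 0.003
finger_force: 0.0
```

send_rows(rows="0.007 0 0 0;0.014 0 0 0")

```text
clock: 3.1
tool_pos: [0.5256, -0.1389, 0.0287]
eef_rot: [0.998, -0.057, -0.0, 0.0]
contact_force: [-0.6, 0.2, 0.5]
opening: 0.005
finger_force: 0.0
```

send_rows(rows="0.007 0 0 0;0.014 0 0 0")

```text
clock: 3.27
tool_pos: [0.5297, -0.1394, 0.0287]
eef_rot: [0.998, -0.057, -0.0, -0.0]
contact_force: [-0.4, 0.1, 1.5]
opening: 0.006
finger_force: 0.4
```

send_rows(rows="0.007 0 0 0;0.014 0 0 0")

```text
clock: 3.43
tool_pos: [0.534, -0.1399, 0.0286]
eef_rot: [0.998, -0.057, -0.0, 0.0]
contact_force: [0.7, 0.6, -0.4]
opening: 0.007
finger_force: 0.2
```

```bash
python3 st.py
```

```text
t 3.4333 rack xyz [-0.0498 -0.1345  0.0286] yaw err -0.0006248920801110586 F rack [ 0.66  0.64 -0.36] open 0.007324173690957711 tilt [-0. -0. -1.]
```

send_rows(rows="0.007 0 0 0;0.014 0 0 0")

```text
clock: 3.6
tool_pos: [0.5384, -0.1403, 0.0287]
eef_rot: [0.998, -0.057, 0.0, 0.0]
contact_force: [0.0, 0.3, -0.7]
opening: 0.004
finger_force: 0.2
```

send_rows(rows="0.007 0 0 0")

```text
clock: 3.68
tool_pos: [0.5405, -0.1406, 0.0287]
eef_rot: [0.998, -0.057, 0.0, 0.0]
contact_force: [-0.7, -0.3, -0.6]
opening: 0.004
finger_force: 0.2
```

send_rows(rows="0.007 0 0 0")

```text
clock: 3.77
tool_pos: [0.5426, -0.1408, 0.0287]
eef_rot: [0.998, -0.057, 0.0, 0.0]
contact_force: [-0.2, 0.9, -0.1]
opening: 0.005
finger_force: 0.2
```

send_rows(rows="0.007 0 0 0")

```text
clock: 3.85
tool_pos: [0.5447, -0.1411, 0.0287]
eef_rot: [0.998, -0.057, 0.0, 0.0]
contact_force: [0.1, -0.1, -0.8]
opening: 0.001
finger_force: 0.2
```

```bash
python3 st.py
cat > gaps.py <<'E'
from fitr import *
p,d=eyes.snapshot("top"); cv2.imwrite("pics/last.png",p[...,::-1])
q=[.5986,-.0118,-.1127,.05,.05,.05,.01]
P=cloud("top",d).reshape(-1,3);P=P[np.isfinite(P).all(1)&(abs(P[:,0]-.6)<.25)&(abs(P[:,1])<.27)]
h,m,x,y=model(q,P)
for Y in(.045,-.045,-.135):
    k=(abs(y-Y)<.028)&(P[:,2]>.042)&(P[:,2]<.06)&(x<.112)&(x>-.12); print("carton",Y,np.round(np.percentile(x[k],[1,50,99]),4),k.sum())
k=(abs(x+.146)<.012)&(P[:,2]>.03)&(P[:,2]<.06); print("ret y",np.round(np.percentile(y[k],[2,50,98]),4) if k.any() else None)
E
python3 gaps.py
```

```text
t 3.85 rack xyz [-0.039  -0.1345  0.0287] yaw err -0.0006137195592978151 F rack [ 0.15 -0.06 -0.83] open 0.0010418585666614917 tilt [ 0. -0. -1.]
carton 0.045 [-0.0449  0.0087  0.0637] 871
carton -0.045 [-0.0509  0.0192  0.0572] 610
carton -0.135 [0.026  0.0733 0.0794] 104
ret y [0.0934 0.1238 0.153 ]
```

Right carton: only about 0.2 N on the finger while it slid 17 mm, so it is probably empty. Next is the middle lane.

send_rows(rows="-0.06 0 0 0;-0.12 0 -0.1 0;-0.12 0 -0.2 0;-0.12 -0.1 -0.2 0;-0.12 -0.2 -0.2 0;-0.12 -0.3 -0.2 0;-0.12 -0.3 -0.2 0;-0.12 -0.3 -0.1 0;-0.12 -0.3 0 0;-0.12 -0.3 0 0")

```text
clock: 4.73
tool_pos: [0.5163, -0.047, 0.0249]
eef_rot: [0.998, -0.056, -0.003, -0.0]
contact_force: [-1.1, -0.2, 0.5]
opening: 0.003
finger_force: 0.0
```

send_rows(rows="0 0 0 0;0.007 0 0 0;0.014 0 0 0;0.021 0 0 0;0.028 0 0 0")

```text
clock: 5.15
tool_pos: [0.5284, -0.0487, 0.03]
eef_rot: [0.998, -0.057, 0.001, 0.0]
contact_force: [0.6, 0.7, -0.2]
opening: 0.002
finger_force: 0.0
```

```bash
python3 st.py
```

```text
t 5.15 rack xyz [-0.0656 -0.0446  0.03  ] yaw err -0.000933655145370374 F rack [ 0.53  0.79 -0.2 ] open 0.0020083726723497974 tilt [ 0.002 -0.    -1.   ]
```

send_rows(rows="0.007 0 0 0;0.014 0 0 0")

```text
clock: 5.32
tool_pos: [0.532, -0.0491, 0.0293]
eef_rot: [0.998, -0.057, 0.001, 0.0]
contact_force: [-0.3, 0.4, -0.1]
opening: 0.002
finger_force: 0.0
```

send_rows(rows="0.007 0 0 0;0.014 0 0 0")

```text
clock: 5.48
tool_pos: [0.5332, -0.0492, 0.0286]
eef_rot: [0.998, -0.057, -0.003, -0.0]
contact_force: [-5.1, -0.4, 4.4]
opening: 0.006
finger_force: 2.7
```

send_rows(rows="0.007 0 0 0;0.014 0 0 0")

```text
clock: 5.65
tool_pos: [0.5368, -0.0497, 0.0285]
eef_rot: [0.998, -0.057, -0.003, -0.0]
contact_force: [-5.5, 0.6, 4.2]
opening: 0.004
finger_force: 2.7
```

```bash
python3 st.py
```

```text
t 5.65 rack xyz [-0.0571 -0.0446  0.0285] yaw err -0.0005197419481603044 F rack [-5.57 -0.01  4.17] open 0.0036280920705982246 tilt [-0.006  0.    -1.   ]
```

The middle carton resists with about 5.5 N, so it is the full one. I'll push it home gently.

send_rows(rows="0.008 0 0 0;0.016 0 0 0;0.025 0 0 0;0.034 0 0 0;0.043 0 0 0;0.052 0 0 0;0.061 0 0 0;0.07 0 0 0;0.079 0 0 0;0.088 0 0 0")

```text
clock: 6.48
tool_pos: [0.563, -0.0528, 0.0284]
eef_rot: [0.998, -0.057, -0.003, 0.0]
contact_force: [-5.2, 0.7, 4.0]
opening: 0.003
finger_force: 2.7
```

send_rows(rows="0.009 0 0 0;0.018 0 0 0;0.027 0 0 0;0.036 0 0 0;0.045 0 0 0;0.052 0 0 0;0.057 0 0 0;0.062 0 0 0")

```text
clock: 7.15
tool_pos: [0.5817, -0.0549, 0.0284]
eef_rot: [0.998, -0.057, -0.003, 0.0]
contact_force: [-5.1, 0.0, 4.9]
opening: 0.008
finger_force: 2.8
```

```bash
python3 st.py
```

```text
t 7.15 rack xyz [-0.0119 -0.0447  0.0284] yaw err -0.0007249456053554648 F rack [-5.08 -0.54  4.92] open 0.007670962013988055 tilt [-0.006  0.    -1.   ]
```

Roughly 8 mm are left, so I'll creep in 1.2 mm rows.

send_rows(rows="0.004 0 0 0;0.008 0 0 0;0.012 0 0 0;0.016 0 0 0;0.02 0 0 0")

```text
clock: 7.57
tool_pos: [0.5876, -0.0555, 0.0284]
eef_rot: [0.998, -0.057, -0.003, 0.0]
contact_force: [-6.2, 1.3, 4.0]
opening: 0.005
finger_force: 2.8
```

send_rows(rows="0.004 0 0 0;0.008 0 0 0")

```text
clock: 7.73
tool_pos: [0.5893, -0.0557, 0.0284]
eef_rot: [0.998, -0.057, -0.004, -0.0]
contact_force: [-8.0, 0.7, 6.1]
opening: 0.008
finger_force: 4.2
```

send_rows(rows="0.004 0 0 0")

```text
clock: 7.82
tool_pos: [0.5893, -0.0557, 0.0283]
eef_rot: [0.998, -0.057, -0.005, -0.0]
contact_force: [-10.9, 1.7, 7.8]
opening: 0.006
finger_force: 5.2
```

```bash
python3 st.py
```

```text
t 7.8167 rack xyz [-0.0043 -0.0447  0.0283] yaw err -0.0006801692027173789 F rack [-11.07   0.49   7.82] open 0.0059530116057492305 tilt [-0.01   0.001 -1.   ]
```

The carton is home: motion stalled with force rising, at the predicted position. I'll withdraw and go to the left side of the retainer.

send_rows(rows="-0.03 0 0 0;-0.1 0 0 0;-0.16 0 -0.1 0;-0.2 0 -0.2 0;-0.25 -0.08 -0.3 0;-0.3 -0.2 -0.3 0;-0.36 -0.32 -0.3 0;-0.42 -0.44 -0.3 0;-0.473 -0.56 -0.3 0;-0.473 -0.68 -0.3 0")

```text
clock: 8.65
tool_pos: [0.4725, 0.1645, 0.1187]
eef_rot: [0.998, -0.056, -0.002, 0.0]
contact_force: [0.2, 0.0, -0.3]
opening: 0.004
finger_force: 0.0
```

send_rows(rows="0 -0.12 0 0;0 -0.12 0 0;0 -0.12 0 0;0 -0.12 0.12 0;0 -0.12 0.24 0;0 -0.12 0.283 0;0 -0.12 0.283 0;0 -0.12 0.283 0;0 -0.12 0.283 0")

```text
clock: 9.4
tool_pos: [0.4811, 0.1974, 0.0347]
eef_rot: [0.998, -0.057, 0.001, 0.0]
contact_force: [0.1, -0.8, 0.7]
opening: 0.001
finger_force: 0.0
```

```bash
python3 st.py; python3 gaps.py
```

```text
t 9.4 rack xyz [-0.1403  0.1947  0.0347] yaw err -0.002358600729060009 F rack [ 0.2  -0.79  0.7 ] open 0.0011244887969600252 tilt [ 0.002 -0.    -1.   ]
carton 0.045 [-0.0449  0.0089  0.0636] 868
carton -0.045 [0.005  0.0575 0.1107] 840
carton -0.135 [-0.029   0.0249  0.0797] 871
ret y [0.0934 0.1058 0.153 ]
```

send_rows(rows="-0.02 0.02 0 0;-0.02 0.04 0 0;-0.02 0.06 0 0;-0.02 0.08 0 0;-0.02 0.1 0 0;-0.02 0.12 0 0;-0.02 0.14 0 0;-0.02 0.16 0 0;-0.02 0.18 0 0;-0.02 0.2 0 0")

```text
clock: 10.28
tool_pos: [0.4676, 0.139, 0.0338]
eef_rot: [0.998, -0.057, 0.0, -0.0]
contact_force: [1.4, 3.3, 2.6]
opening: 0.003
finger_force: 1.0
```

send_rows(rows="0 0.03 0 0;0 0.06 0 0;0 0.09 0 0;0 0.12 0 0;0 0.15 0 0;0 0.18 0 0;0 0.21 0 0;0 0.24 0 0;0 0.27 0 0;0 0.3 0 0")

```text
clock: 11.12
tool_pos: [0.4573, 0.0492, 0.0338]
eef_rot: [0.998, -0.057, 0.0, -0.0]
contact_force: [1.5, 1.2, 1.4]
opening: 0.007
finger_force: 1.0
```

send_rows(rows="0 0.02 0 0;0 0.04 0 0;0 0.06 0 0;0 0.07 0 0;0 0.08 0 0;0 0.08 0 0;0 0.08 0 0")

```text
clock: 11.7
tool_pos: [0.4536, 0.0258, 0.0337]
eef_rot: [0.998, -0.057, -0.001, 0.0]
contact_force: [-0.3, -0.7, 0.8]
opening: 0.007
finger_force: 0.0
```

```bash
python3 st.py; python3 gaps.py
```

```text
t 11.7 rack xyz [-0.1483  0.0211  0.0337] yaw err -0.0010571945319158421 F rack [-0.19 -0.71  0.81] open 0.0072484072273359896 tilt [-0.002 -0.001 -1.   ]
carton 0.045 [-0.0446  0.0095  0.0632] 863
carton -0.045 [0.0052 0.0576 0.1112] 845
carton -0.135 [-0.0289  0.025   0.0799] 876
ret y [-0.0421 -0.0335 -0.0232]
```

The gripper may be hiding part of the retainer, so I'll lift clear to the left and measure again.

send_rows(rows="0 -0.05 0 0;0 -0.1 0 0;0 -0.1 -0.1 0;0 -0.2 -0.2 0;0 -0.3 -0.2 0;0 -0.42 -0.2 0;0 -0.54 -0.2 0;0 -0.6 -0.2 0;0 -0.6 -0.2 0")

```text
clock: 12.5
tool_pos: [0.4743, 0.2115, 0.0937]
eef_rot: [0.999, -0.052, 0.0, -0.002]
contact_force: [0.5, -0.9, -1.0]
opening: 0.008
finger_force: 0.0
```

```bash
python3 st.py; python3 gaps.py
```

```text
t 12.5 rack xyz [-0.1486  0.208   0.0937] yaw err 0.007827405182445846 F rack [ 0.56 -0.82 -1.  ] open 0.007603168224348284 tilt [ 0.001  0.004 -1.   ]
carton 0.045 [-0.045   0.0089  0.0633] 867
carton -0.045 [0.0049 0.0576 0.1112] 849
carton -0.135 [-0.0288  0.0251  0.0797] 874
ret y [-0.053  -0.0258  0.0027]
```

Retainer centre is at y = -25 mm; it needs about 20 mm more.

send_rows(rows="0 0.1 0 0;0 0.22 0 0;0 0.34 0 0;0 0.45 0 0;0 0.53 0 0;0 0.53 0 0;0 0.53 0.1 0;0 0.53 0.2 0;0 0.53 0.2 0;0 0.53 0.2 0")

```text
clock: 13.38
tool_pos: [0.455, 0.0461, 0.0331]
eef_rot: [0.998, -0.057, -0.002, 0.001]
contact_force: [-0.3, 0.0, 0.3]
opening: 0.002
finger_force: 0.0
```

send_rows(rows="0 0.02 0 0;0 0.04 0 0;0 0.06 0 0;0 0.08 0 0;0 0.1 0 0;0 0.12 0 0;0 0.14 0 0;0 0.152 0 0;0 0.16 0 0;0 0.16 0 0")

```text
clock: 14.22
tool_pos: [0.4518, -0.0015, 0.0342]
eef_rot: [0.998, -0.057, -0.001, 0.0]
contact_force: [0.3, 0.8, 0.2]
opening: 0.008
finger_force: 0.0
```

send_rows(rows="0 0 0 0;0 -0.05 0 0;0 -0.1 0 0;0 -0.1 -0.1 0;0 -0.2 -0.25 0;0 -0.3 -0.4 0;0 -0.42 -0.4 0;0 -0.54 -0.4 0;0 -0.6 -0.4 0;0 -0.6 -0.4 0")

```text
clock: 15.05
tool_pos: [0.4727, 0.186, 0.1546]
eef_rot: [0.999, -0.052, 0.001, -0.003]
contact_force: [0.5, -0.2, -0.4]
opening: 0.006
finger_force: 0.0
```

```bash
python3 st.py; python3 gaps.py
```

```text
t 15.05 rack xyz [-0.1474  0.1824  0.1546] yaw err 0.009398598527661117 F rack [ 0.53 -0.17 -0.43] open 0.006426014530819466 tilt [ 0.002  0.005 -1.   ]
carton 0.045 [-0.045   0.0087  0.0637] 869
carton -0.045 [0.0052 0.0573 0.1108] 837
carton -0.135 [-0.029   0.0251  0.0799] 869
ret y [-0.0808 -0.0522 -0.0234]
```

View pics/last.png

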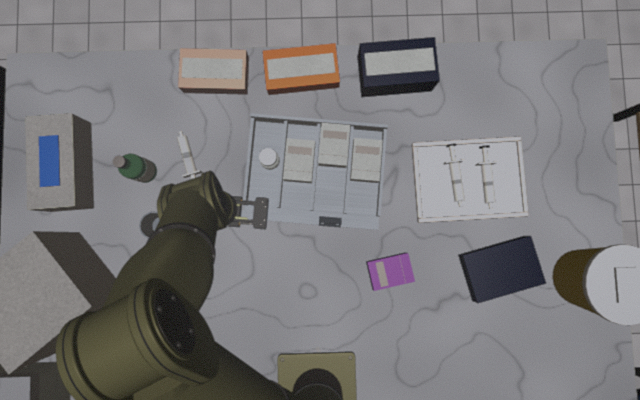

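The picture shows the middle carton home at (334,145) and the other two unmoved at (299,160) and (366,160). The retainer sits at (330,222), before the middle lane and about 7 mm off centre (tolerance 15 mm). The bystanders I can see are in place, the cup is mostly hidden by the arm, and the gripper is clear of the rack. I'll hand it in.

```bash
python3 -c "
from plant import finish_job
print(finish_job())"
```

```text
the job is handed in; nothing more can be done
None
```

I've handed the job in. The middle carton was the full one (about 5.5 N to push, against 0.2 N for the right; I didn't push the left). It is home against the back stop, the empty right and left cartons are about 35 mm and 50 mm short of theirs, and the retainer is before the middle lane, about 7 mm off centre (15 mm allowed).

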